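Roll the knurled wheel to set the width stop, then lock it

TASK

Set the width stop on the bench for the next batch of channels: roll its knurled wheel under a fingertip until the sliding jaw has closed far enough that its pointer stands within the broad dark mark on the gauge tab, then press the locking lever flat down with a fingertip and leave it so. Move the jaw only by the wheel, never by pushing the jaw itself; grip and lift nothing, and leave the loose things lying round the stop where they are.

Things in the scene. Friction and masses are not known exactly. Their poses are not given: they have to be found in the camera images.
- width_stop: The fixture, bolted down: grey plate 100 (x) x 190 (y) x 12 mm. Origin under its centre; x points away from the robot (turned up to 0.35 rad), y left. On it, right to left: a sprung carriage with the knurled wheel between dark cheeks (y -83 to -37 mm, 57 mm high) and the aluminium sliding jaw; then the dark fixed jaw (y 72 to 92 mm, 48 mm high) with the locking lever.
- wheel_top (a point): Top of the unpressed wheel, 77 mm above the bench, at x 0, y -60 mm of the fixture, fixed to it. Steel wheel, 50 mm diameter, 28 mm wide, axle along the fixture's y. The carriage under it is sprung: wheel and jaw sink together, from about 1.5 N, 1 mm per N, up to 6 mm, and come up again. Friction turns the wheel: press 2 to 5 mm down, draw the fingertip up to 40 mm along the fixture's x.
- wheel (a joint): Angle of the knurled wheel, rad; 0 at the start, range -1 to 11. It grows as its top rolls away from the robot (fixture +x); each radian (25 mm at the rim) closes the jaw by 4 mm; rolling back opens it. It turns against about 1.6 N at the rim and stays where it is left.
- jaw: The sliding jaw, aluminium block 66 (x) x 20 (y) x 30 mm, its top 54 mm above the bench; origin below its middle, 18 mm above the bench. It slides along the fixture's y axis, toward +y as the gap closes. Not to be pushed directly (more than 4 N on it fails).
- pointer (a point): Tip of the 3 mm wide dark pointer that sticks out of the front of the sliding jaw, on its centre line, 26.5 mm above the bench while the carriage is up.
- mark (a point): Middle of the mark, at the end next to the pointer: a straight dark groove 5 mm wide, along the fixture's x axis, on an aluminium gauge tab 16 x 26 mm clipped to the front edge of the plate, 22 mm above the bench. The tab stands 12 to 24 mm to the +y side of the pointer at the start and is fixed.
- lock_lever (a joint): Angle of the locking lever, rad: 0 to 0.12 raised at the start, 0.5 pressed fully flat. Dark lever 62 mm long on top of the fixed jaw, turning about an axle along the fixture's y axis at x -27, y 82, z 54 mm, its free end to the back (+x). It takes about 2 N on the pad and stays where it is left.
- lever_pad (a point): Middle of the upper face of the black pad, 24 x 18 mm, on the free end of the locking lever, 56 mm from the axle; about 84 mm above the bench when raised, about 58 mm when flat.
- sleeve_2: Loose yellow sleeve, 34 mm in diameter, 55 mm tall, standing beside the wheel end of the stop; leave alone. Origin under its centre.
- chuck_key: Loose chuck key with T bar, 56 x 60 x 17 mm, lying beside the wheel end; leave alone. Origin under its centre.
- lock_core_3: Loose lock core with its key in, 22 x 93 x 14 mm, lying beside the lever end; leave alone. Origin under its centre.
- black_key_1: Loose key with black head, 25 x 61 x 9 mm, lying beside the lever end; leave alone. Origin under its centre.
- yellow_channel: Loose yellow channel, 130 x 50 x 28 mm, lying on the bench to the left of the stop; leave alone. Origin under its centre.

How it is judged:
On the way, in this order (a step that is already met when the one before it is completed fails the run):
1. the pointer stands within the mark and the wheel is at rest, the lever still up (y of pointer in the frame of mark between -0.0025 and 0.0025 m and velocity of joint wheel between -0.1 and 0.1 rad/s and value of joint lock_lever below 0.25 rad), for 0.3 s.
2. the locking lever is pressed flat (value of joint lock_lever above 0.42 rad), for 0.2 s.
At the end, for the whole second after the job is handed in: The tip of the pointer lies within the 5 mm wide mark (2.5 mm either side of its middle), the locking lever is down (joint above 0.42 rad), the jaw was moved by the wheel only and the loose things lie where they lay (y of pointer in the frame of mark between -0.0025 and 0.0025 m and value of joint lock_lever above 0.42 rad); the robot touches nothing.
It fails at once if the sliding jaw is pushed directly (more than 4 N) (contact force between the fingers and jaw above 4 N).
It fails at once if a loose thing beside the stop is lifted, carried or shifted by more than 20 mm (distance of any of sleeve_2, chuck_key, lock_core_3, black_key_1, yellow_channel from where it was at the start of the episode above 0.02 m).
It also fails if it takes over 58 s, if anything falls off the work surface, if the arm or the gripper's body presses on something with over 40 N, if the wrist force passes 120 N, or if a joint passes its speed limit or range.

ROBOT

A 6-joint arm with a two-finger parallel gripper is mounted at the origin on a cart in front of the work surface, level with it; the furniture and walls round the work are solid. World frame = base frame: x ahead of the robot, y to its left, z up, the work surface at z = 0. Lengths are in m, angles in rad, forces in N, time in s.
With the tool pointing down it reaches from about 0.35 to 0.875 m from the base axis. Payload 15.5 kg.
Tool frame: the origin (TCP) lies midway between the tips of the shut fingers; the grasp point (between the pads) lies 19 mm behind it; z points along the fingers, y is the line along which they close (so a half turn about z gives the same grasp; the last joint's range is limited). The gripper opens to 85 mm and grips with 20 to 120 N. Pads are 22 mm wide; open, the fingers measure 114 mm over their backs; the gripper's body (76 mm by 85 mm) begins 54 mm behind the grasp point. The pads swing forward as they close: fully open they stand 13 mm farther back than shut.
Start: joints at [-1.349, 0.494, 1.345, -0, 1.302, -0.096], TCP at [0.195, -0.594, 0.21] pointing down, gripper open.
Joint ranges: [-2.91, 2.91], [-0.82, 2.16], [0.22, 2.67], [-1.22, 4.37], [0.12, 2.79], [-3.08, 3.08]. Speed limits (rad/s): [1.89, 1.89, 2.57, 3.01, 3.01, 3.01].

INTERFACE

Orientations are given as a unit quaternion [w, x, y, z].
In Python, from plant import manip gives the robot as it stands. The module is installed in compiled form; this text tells all that it offers.
- The arm moves only by the tool step_arm, never from a script. Its argument "moves" is a list of rows, each a list of 5 numbers: the shift along the tool's x, y, z in cm, then the turn about the tool's z in degrees, then the closure, from 0 (fully open) to 1 (shut). A call has 1 to 12 rows; each row is the pose to reach, as a shift and turn from the pose commanded when the call began, along the tool's axes at that moment; what a row does not reach only later rows make up. A row lasts 1/8 s, in which the tool goes at most 62.5 mm and 10.7 degrees, less where a joint would pass 70% of its speed; a pose out of reach is approached as far as the arm can. A call with a gripper value outside its range is refused whole. The fingers move at their own pace and stop on an object; "grip_force" is the grip in N (left out, the last holds). Time passes only in rows, so rows that repeat a pose let the fingers close. It gives the time, the measured TCP pose, the force, the opening and the grip force at its end, in the units of the state.
- manip.get_obs(): the state, without advancing time (a new reading comes with each control period).
- manip.read_camera(name): name is "side" or "top"; returns a dict with "color" (420x560x3 uint8, red, green, blue), "vertical_fov" (degrees; the focal length in pixels is half the picture's height over the tangent of half this angle, whatever the lens; pixels are square), "cx", "cy" (the principal point, pixels), "rvec" (rotation vector, rad) and "tvec" (3), from world to camera coordinates, as OpenCV has them. Camera axes: x right, y down, z forward; pixel columns grow to the right and rows downward; lengths in m; the calibration is good to about 2 mm. A picture is of the moment at which its call begins. There is no depth.
- manip.sign_off(): hands the job in; it is judged then, once.
The state is a dict: "clock": time; "joint_positions": joint angles; "joint_vel": joint speeds; "effort": joint torques, N m; "eef_pos": TCP position; "ee_rot": TCP orientation; "force": force on the tool from outside, world axes, zero at the start; "moment": the same for the moment, N m; "grip_width": finger opening in m; "grasp_force": force on a finger pad.
Only numpy, scipy, OpenCV 4.12 (cv2) and the standard library are available. Lean on these libraries where they do the work, as an engineer would, in place of code of your own. Each camera call takes 0.05 s, during which the arm holds its last target. There are 200 camera calls.

## Working session

There is one attempt and no reset: what is moved stays moved. The work goes in short steps, Python scripts to look and compute and a tool call to move; the robot and the scene stay as the last step left them, time stands still between calls to the robot, and variables do not carry over. Pictures are saved under pics/ and viewed, at most 10 in all, crops included, and the job is handed in when it is done.

Besides the shell and the picture viewer there is one more tool, called after "Request:" as a command line: name --pt "numbers of a row" for each row, then --argument value for the rest. step_arm: Moves the arm, as the interface text tells. Its arguments: {"type":"object","properties":{"moves":{"type":"array","items":{"type":"array","items":{"type":"number"}}},"grip_force":{"type":"number"}},"required":["moves"]}

```bash
mkdir -p pics; cat > h.py <<'E'
import numpy as np, cv2
from plant import manip
def cam(n):
    c=manip.read_camera(n); h=c["color"].shape[0]
    f=h/2/np.tan(np.radians(c["vertical_fov"])/2)
    K=np.array([[f,0,c["cx"]],[0,f,c["cy"]],[0,0,1]]); R=cv2.Rodrigues(np.array(c["rvec"],float))[0]; t=np.array(c["tvec"],float).reshape(3)
    return c["color"],K,R,t
def ray(K,R,t,uv,z):
    d=R.T@np.linalg.inv(K)@np.array([uv[0],uv[1],1.]); o=-R.T@t
    return o+d*(z-o[2])/d[2]
def proj(K,R,t,p):
    q=K@(R@np.array(p,float)+t); return q[:2]/q[2]
def save(n,img,s=1.4):
    cv2.imwrite(n,cv2.cvtColor(cv2.resize(img,None,fx=s,fy=s,interpolation=cv2.INTER_CUBIC),cv2.COLOR_RGB2BGR))
E
python3 - <<'E'
from h import *
for n in("side","top"):
    c,K,R,t=cam(n); save(f"pics/{n}0.png",c,1.4); print(n,K[0,0],K[:2,2],-R.T@t,R.round(3).tolist())
print(manip.get_obs())
E
```

```text
side 488.5950198297531 [273.80129188 206.89344461] [ 0.48803318 -0.61750807  0.63201271] [[1.0, 0.011, 0.019], [0.022, -0.606, -0.795], [0.003, 0.795, -0.606]]
top 450.750160460402 [279.32993187 202.98901122] [0.30871512 0.1258117  0.94986028] [[-0.005, -1.0, -0.008], [-0.983, 0.007, -0.181], [0.181, 0.007, -0.983]]
{'clock': 0.1, 'joint_positions': array([-1.34950647e+00,  4.94124206e-01,  1.34604578e+00, -7.54067129e-06,
        1.30252330e+00, -9.54596821e-02]), 'joint_vel': array([ 0.00039651, -0.00049751, -0.00164496, -0.00058345,  0.00021724,
        0.00042407]), 'effort': array([ 1.66756381e-03, -8.83587313e+01, -3.84565294e+01, -1.38506202e-04,
        5.17250737e-03,  6.80220850e-06]), 'eef_pos': array([ 0.19462352, -0.59356375,  0.20926586]), 'ee_rot': array([-5.48997381e-04,  9.87484600e-01,  1.57714492e-01, -3.82279919e-05]), 'force': array([-0.34025017, -1.2247164 ,  0.58612767]), 'moment': array([-0.01470438, -0.02076611, -0.05290078]), 'grasp_force': 0.0, 'grip_width': 0.085082440547288}
```

View pics/side0.png

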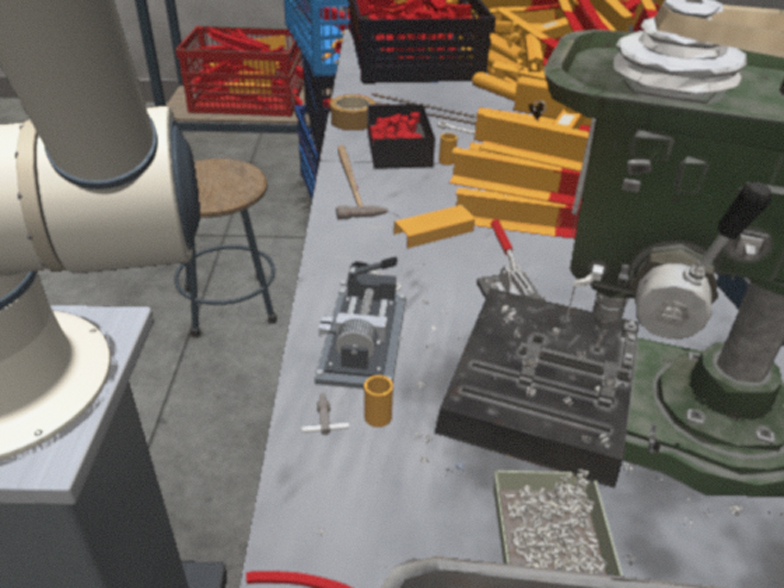

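View pics/top0.png

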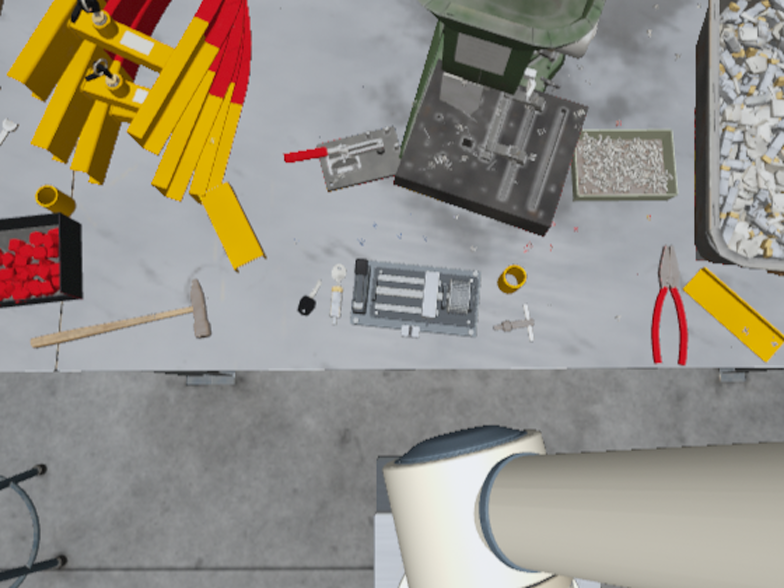

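The side view shows the stop at about (362,330) with the wheel at the near end. The top view shows the plate spanning (352–480, 258–335), the tab at (410,331), the sleeve at (512,278), the key at (515,323), the lever at (360,285). I'll crop closer.

```bash
python3 - <<'E'
from h import *
c,K,R,t=cam("top"); a=c[175:250,240:350]; save("pics/tc.png",a,7)
c,K,R,t=cam("side"); b=c[175:285,215:305]; save("pics/sc.png",b,5.4)
E
```

```text
(no output)
```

View pics/tc.png

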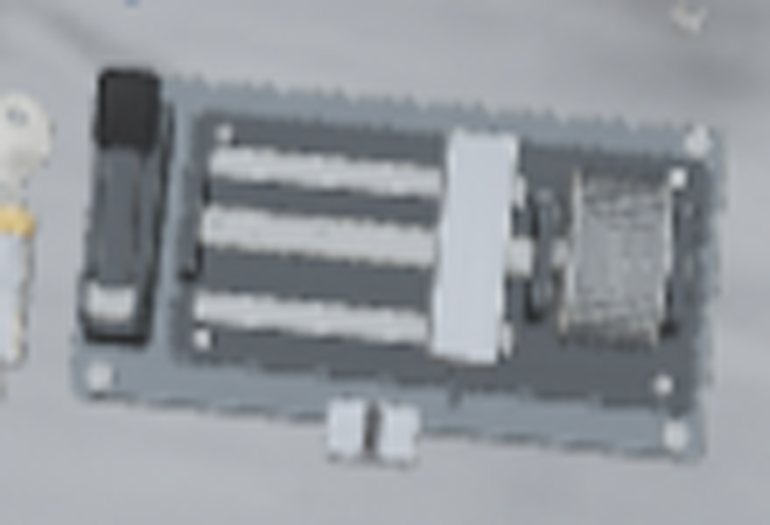

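View pics/sc.png

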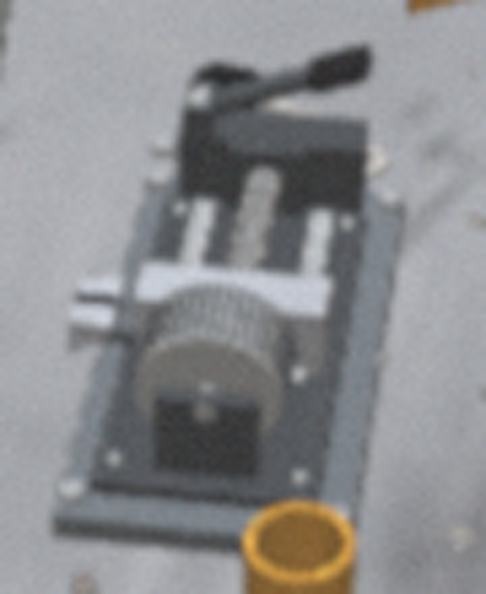

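```bash
python3 - <<'E'
from h import *
c,K,R,t=cam("top")
def T(x,y,z): return ray(K,R,t,((x+.5)/7-.5+240,(y+.5)/7-.5+175),z)
for n,p in dict(BL=(75,397,.012),BR=(698,460,.012),TR=(722,127,.012),s1=(100,376,.012),s2=(676,434,.012),s3=(698,142,.012),jA=(447,130,.054),jB=(520,135,.054),jC=(505,362,.054),jD=(430,355,.054),mark0=(376,405,.022),mark1=(369,458,.022),wheel=(617,255,.077),wl=(582,172,.06),pad=(128,108,.084),ptr=(455,395,.0265)).items(): print(n,T(*p).round(4))
c,K,R,t=cam("side")
def S(x,y,z): return ray(K,R,t,((x+.5)/5.4-.5+215,(y+.5)/5.4-.5+175),z)
for n,p in dict(mark0=(120,298,.022),mark1=(72,302,.022),wheel=(222,292,.077),pad=(340,62,.084),ptr0=(118,325,.0265),s2=(70,487,.012),s3=(345,510,.012),BR=(55,520,.012),jD=(142,265,.054),jA=(332,278,.054)).items(): print("S",n,S(*p).round(4))
E
```

```text
BL [0.4216 0.1938 0.012 ]
BR [0.4016 0.0084 0.012 ]
TR [ 0.5027 -0.0019  0.012 ]
s1 [0.4279 0.1864 0.012 ]
s2 [0.4094 0.0147 0.012 ]
s3 [0.4981 0.0055 0.012 ]
jA [0.4937 0.0834 0.054 ]
jB [0.492  0.0623 0.054 ]
jC [0.4258 0.0679 0.054 ]
jD [0.428  0.0893 0.054 ]
mark0 [0.4175 0.1041 0.022 ]
mark1 [0.4018 0.1064 0.022 ]
wheel [0.4528 0.0375 0.077 ]
wl [0.4798 0.0452 0.06  ]
pad [0.4944 0.1742 0.084 ]
ptr [0.4198 0.081  0.0265]
S mark0 [0.4203 0.1072 0.022 ]
S mark1 [0.4033 0.1044 0.022 ]
S wheel [0.4595 0.046  0.077 ]
S pad [0.4974 0.169  0.084 ]
S ptr0 [0.4211 0.0871 0.0265]
S s2 [0.4094 0.0204 0.012 ]
S s3 [0.5015 0.0123 0.012 ]
S BR [0.4058 0.0047 0.012 ]
S jD [0.4301 0.0871 0.054 ]
S jA [0.4958 0.0822 0.054 ]
```

Request:
step_arm --pt "3.5 -4.4 0 2 1" --pt "7.1 -8.7 0 4 1" --pt "10.7 -13.1 0 7 1" --pt "14.2 -17.4 0 10 1" --pt "17.8 -21.8 0 12 1" --pt "21.3 -26.1 0 14 1" --pt "24.9 -30.5 0 17 1" --pt "28.4 -34.9 0 19 1" --pt "32 -39.2 0 22 1" --pt "36 -44 0 24.2 1" --pt "42.7 -52.3 2 24.2 1" --pt "42.7 -52.3 8 24.2 1"

```text
clock: 1.8
eef_pos: [0.4367, 0.0284, 0.1473]
ee_rot: [-0.0, 0.999, -0.052, 0.003]
force: [0.5, -1.1, -1.1]
grip_width: -0.0002
grasp_force: 0.0
```

Request:
step_arm --pt "0 0 0 0 1" --pt "0 0 0 0 1" --pt "0 0 0 0 1"

```text
clock: 2.17
eef_pos: [0.4343, 0.0251, 0.1472]
ee_rot: [0.0, 0.999, -0.053, 0.001]
force: [-0.3, 0.4, 0.6]
grip_width: 0.0001
grasp_force: 0.0
```

```bash
python3 - <<'E'
from h import *
o=manip.get_obs(); print(o["clock"],o["eef_pos"],o["ee_rot"],o["force"],o["grip_width"])
c,K,R,t=cam("side"); p=proj(K,R,t,o["eef_pos"]);print("tcp px",p, proj(K,R,t,[.4559,.0363,.077]))
a=c[140:250,190:330]
c,K,R,t=cam("top"); print(proj(K,R,t,o["eef_pos"]),proj(K,R,t,[.4559,.0363,.077])); b=c[150:260,235:375]
save("pics/h1.png",np.vstack([a,b]),2.7)
E
```

```text
2.175 [0.43426656 0.02509082 0.14724968] [ 8.56854004e-05  9.98573203e-01 -5.33902258e-02  1.01698204e-03] [-0.34160156  0.43745013  0.63982322] 9.245173178779521e-05
tcp px [239.74831922 203.71526369] [253.44184713 232.16715274]
[338.64354301 214.73770738] [328.26938864 209.44534623]
```

View pics/h1.png

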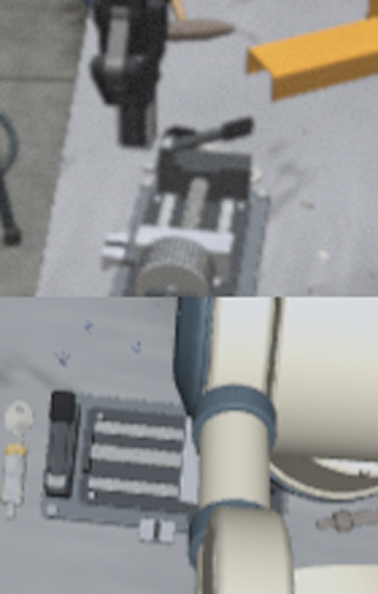

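The side view shows the shut fingertip at about (241,194) px in the full frame, slightly higher than the projected TCP (240,204). The wheel is where expected. In the top view the arm hides the wheel end. I'll go lower and look again.

Request:
step_arm --pt "0.3 -1.3 2 0 1" --pt "0.3 -1.3 4 0 1" --pt "0.3 -1.3 4.7 0 1" --pt "0.3 -1.3 4.7 0 1" --pt "0.3 -1.3 4.7 0 1"

```text
clock: 2.9
eef_pos: [0.4385, 0.0384, 0.0998]
ee_rot: [-0.0, 0.999, -0.053, 0.001]
force: [0.3, 0.3, 0.3]
grip_width: 0.0003
grasp_force: 0.0
```

```bash
python3 - <<'E'
from h import *
o=manip.get_obs(); print(o["clock"],o["eef_pos"],o["force"])
c,K,R,t=cam("side"); p=proj(K,R,t,o["eef_pos"]);print("tcp px",p)
for q in ([.4559,.0363,.077],): print(proj(K,R,t,q))
save("pics/h2.png",c[170:270,210:310],6)
E
```

```text
2.9 [0.43851223 0.03839935 0.09982299] [0.27041178 0.31247746 0.31307502]
tcp px [243.35078802 221.07411837]
[253.44184713 232.16715274]
```

View pics/h2.png

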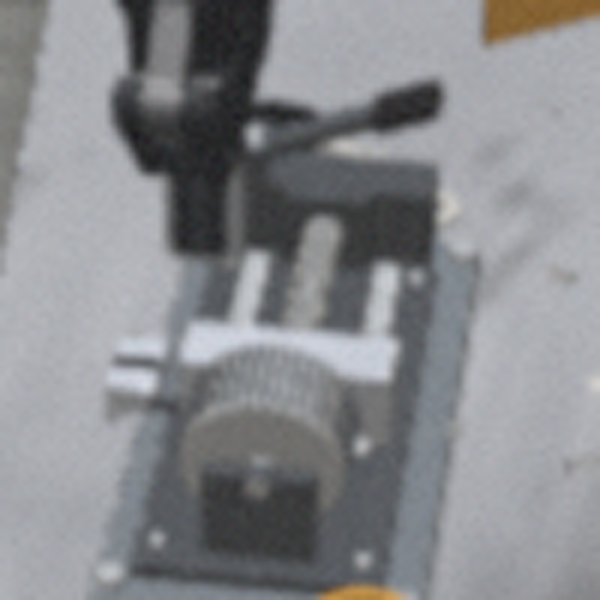

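The view shows the finger tip at (205,253) in the crop, where the calibrated TCP would be (200,306). The visible finger therefore ends about 19 mm above the TCP, or else it stands off in y. I'll feel for the wheel top by force at its centre.

Request:
step_arm --pt "1.8 0 1 0 1" --pt "1.8 0 2 0 1" --pt "1.8 0 2 0 1"

```text
clock: 3.32
eef_pos: [0.4553, 0.0367, 0.0781]
ee_rot: [-0.0, 0.999, -0.053, -0.001]
force: [0.0, -0.1, -0.3]
grip_width: -0.0005
grasp_force: 0.0
```

Request:
step_arm --pt "0 0 0.3 0 1" --pt "0 0 0.3 0 1"

```text
clock: 3.58
eef_pos: [0.4557, 0.0368, 0.076]
ee_rot: [-0.0, 0.999, -0.053, -0.0]
force: [0.1, 0.1, -0.0]
grip_width: 0.0002
grasp_force: 0.0
```

Request:
step_arm --pt "0 0 0.2 0 1" --pt "0 0 0.2 0 1"

```text
clock: 3.82
eef_pos: [0.4559, 0.0367, 0.0741]
ee_rot: [-0.0, 0.999, -0.053, 0.0]
force: [-0.1, -0.3, -0.6]
grip_width: -0.0004
grasp_force: 0.0
```

Request:
step_arm --pt "0 0 0.3 0 1" --pt "0 0 0.3 0 1"

```text
clock: 4.08
eef_pos: [0.4558, 0.0367, 0.0709]
ee_rot: [-0.0, 0.999, -0.053, -0.0]
force: [-0.3, -0.7, 0.5]
grip_width: 0.0003
grasp_force: 0.0
```

Request:
step_arm --pt "0 0 0.3 0 1" --pt "0 0 0.3 0 1"

```text
clock: 4.32
eef_pos: [0.4558, 0.0367, 0.0679]
ee_rot: [-0.0, 0.999, -0.053, -0.0]
force: [0.7, -1.2, 0.7]
grip_width: -0.0003
grasp_force: 0.0
```

```bash
python3 - <<'E'
from h import *
o=manip.get_obs(); print(o["clock"],o["eef_pos"],o["force"])
c,K,R,t=cam("side"); p=proj(K,R,t,o["eef_pos"]);print("tcp px",p)
save("pics/h3.png",c[170:270,210:310],6)
E
```

```text
4.325 [0.45582724 0.03672318 0.06791242] [ 0.67069165 -1.15648948  0.72961892]
tcp px [253.44276791 235.94415303]
```

View pics/h3.png

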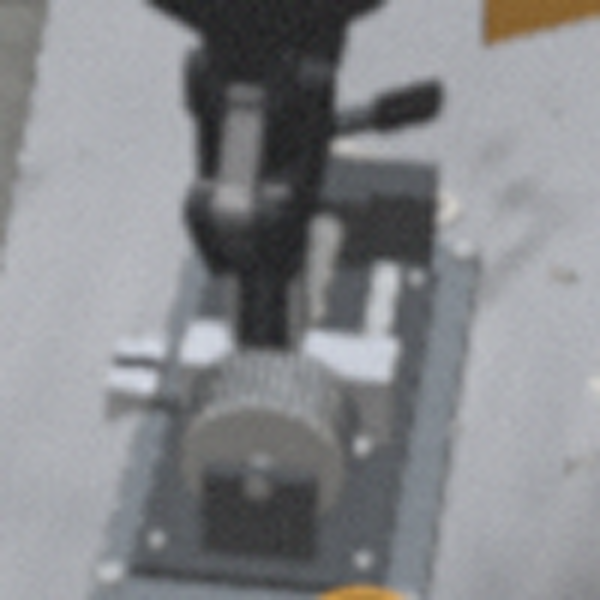

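The crop shows the finger ending at (265,345), at the wheel's back rim. The wheel has not sunk, so there is no contact yet. I'll go on gently, staying above jaw height.

Request:
step_arm --pt "0 0 0.4 0 1" --pt "0 0 0.6 0 1" --pt "0 0 0.6 0 1"

```text
clock: 4.75
eef_pos: [0.4558, 0.0367, 0.0619]
ee_rot: [-0.0, 0.999, -0.053, -0.0]
force: [-0.2, 0.9, -0.6]
grip_width: 0.0002
grasp_force: 0.0
```

Request:
step_arm --pt "0 0 0.2 0 1" --pt "0 0 0.2 0 1" --pt "0 0 0.2 0 1"

```text
clock: 5.12
eef_pos: [0.4559, 0.0367, 0.0601]
ee_rot: [-0.0, 0.999, -0.053, -0.0]
force: [-0.2, 0.1, -0.3]
grip_width: -0.0
grasp_force: 0.0
```

Request:
step_arm --pt "0 0 0.2 0 1" --pt "0 0 0.2 0 1" --pt "0 0 0.2 0 1"

```text
clock: 5.5
eef_pos: [0.456, 0.0367, 0.0581]
ee_rot: [-0.0, 0.999, -0.053, -0.0]
force: [-0.5, 0.5, 0.6]
grip_width: 0.0001
grasp_force: 0.0
```

```bash
python3 - <<'E'
from h import *
for i in range(4):
    o=manip.get_obs(); print(o["clock"],o["eef_pos"],o["force"])
    c,K,R,t=cam("side")
print(proj(K,R,t,o["eef_pos"]))
np.save("s_a.npy",c)
# column profile: gray along rows at cols 250..258
g=c.mean(2)
for r in range(205,250,1): print(r,g[r,244:266:2].astype(int))
E
```

```text
5.5 [0.45595834 0.03671208 0.05810155] [-0.48038741  0.52006504  0.58522157]
5.55 [0.4560123  0.03671982 0.05812668] [-0.75835473  0.55961448 -0.19862874]
5.6 [0.45596088 0.03671777 0.05811477] [-0.25232323 -0.00059345  0.30891945]
5.65 [0.45598518 0.03673506 0.05815086] [ 0.86554852 -0.29073012 -0.13188929]
[253.56566241 240.11191734]
205 [109 122 136 132  98  80  76  59  47  47  68]
206 [104 136 148 144 106 111 108  75  39  54 111]
207 [ 83 133 155 147 108 105 103  73  46  64 140]
208 [ 75 131 157 161 113  84  78  50  39  67 146]
209 [ 66 120 142 148 102  80  61  47  37  74 147]
210 [ 64  98 111 118  81  64  58  42  40  98 149]
211 [ 52  80  94  95  68  58  53  44  38 116 144]
212 [ 50  70  72  72  56  48  45  38  43 125 148]
213 [ 42  54  59  60  47  40  41  39  49 127 142]
214 [ 38  46  56  51  48  42  44  46  46 129 139]
215 [ 34  45  57  53  49  40  41  44  54 132 141]
216 [ 46  39  51  56  45  42  39  42  62 137 138]
217 [ 61  39  48  45  41  47  40  45  70 144 120]
218 [ 61  36  42  39  42  43  36  36  70 140 110]
219 [ 69  48  50  45  43  46  38  42  74 137 105]
220 [ 81  67
[... 787 characters left out ...]

236 [104 128 136 155 157 153 148 144 141 141 125]
237 [119 143 147 144 147 146 152 147 142 137 121]
238 [138 140 137 126 124 128 135 152 149 134 119]
239 [138 128 118 113 113 113 115 134 139 140 123]
240 [122 112 112 109 106 111 110 114 126 144 127]
241 [112 111 111 109 111 112 110 107 113 128 133]
242 [110 114 111 109 110 114 110 108 112 116 135]
243 [111 113 110 111 110 112 114 112 108 108 121]
244 [108 114 116 108 113 108 111 111 112 108 112]
245 [113 111 110 112 118 116 112 112 112 112 112]
246 [107 100  99 104 132 128 111 110 106 111 111]
247 [ 97  93  95  99 127 124 103 105 104 106 108]
248 [ 87  89  84  95 101 101  97  97  99 100 110]
249 [ 72  74  78  83 107  91  86  91  91  91 107]
```

The tip (row 231.5) now draws in front of the wheel's back rim, so the finger is above the wheel with its tip 19 mm short of the TCP. Contact should come close below.

Request:
step_arm --pt "0 0 0.2 0 1" --pt "0 0 0.2 0 1"

```text
clock: 5.95
eef_pos: [0.4558, 0.0367, 0.0559]
ee_rot: [0.0, 0.999, -0.053, -0.0]
force: [-0.9, -0.7, 0.1]
grip_width: 0.0003
grasp_force: 0.0
```

Request:
step_arm --pt "0 0 0.2 0 1" --pt "0 0 0.2 0 1"

```text
clock: 6.2
eef_pos: [0.456, 0.0367, 0.054]
ee_rot: [-0.0, 0.999, -0.053, -0.0]
force: [-0.1, 0.2, 2.4]
grip_width: -0.0001
grasp_force: 1.4
```

```bash
python3 - <<'E'
from h import *
f=[]
for i in range(6):
    o=manip.get_obs(); f.append(o["force"])
    c,K,R,t=cam("side")
print(o["eef_pos"],np.mean(f,0))
g=c.mean(2)
for r in range(222,250,2): print(r,g[r,244:266:2].astype(int))
E
```

```text
[0.45597209 0.03671407 0.05416956] [-0.22136629 -0.18467817  2.75259103]
222 [ 88  75  82  49  44  40  38  54  85 130 101]
224 [174 174 120  55  48  52  47  82  97 138  96]
226 [211 212 144  52  46  47  42  92  98 170 177]
228 [213 209 139  57  43  51  44  93 107 190 212]
230 [193 150 105  62  46  51  41  91  99 156 184]
232 [109 108 122  58  46  49  41  90 107 145 149]
234 [ 95 110 122 117 102 101  93 107 133 140 130]
236 [104 131 142 149 154 149 150 137 145 142 129]
238 [115 136 127 137 143 139 145 149 141 137 123]
240 [123 119 111 109 112 108 114 121 143 146 123]
242 [112 112 108 111 114 111 109 110 109 127 128]
244 [110 110 113 113 113 110 111 110 110 107 117]
246 [107 110 111 107 120 120 110 112 105 111 110]
248 [ 95  97  92  93 112 126  98 102 107 104 108]
```

Contact: 2.75 N at TCP z 0.054. First stroke from here.

Request:
step_arm --pt "0 0 0.25 0 1" --pt "0 0 0.25 0 1" --pt "0.6 0 0.25 0 1" --pt "1.2 0 0.25 0 1" --pt "1.8 0 0.25 0 1" --pt "1.8 0 0.25 0 1"

```text
clock: 7.25
eef_pos: [0.4746, 0.0348, 0.0516]
ee_rot: [-0.0, 0.999, -0.053, 0.001]
force: [3.8, -0.4, 2.2]
grip_width: -0.0003
grasp_force: 1.8
```

Request:
step_arm --pt "0 0 -1.5 0 1" --pt "0 0 -1.5 0 1" --pt "0 0 -1.5 0 1"

```text
clock: 7.62
eef_pos: [0.4736, 0.0349, 0.0663]
ee_rot: [-0.0, 0.999, -0.053, -0.0]
force: [0.2, 0.2, 1.2]
grip_width: 0.0001
grasp_force: 0.0
```

```bash
cat >> h.py <<'E'
def look():
    o=manip.get_obs(); print(o["clock"],o["eef_pos"].round(4),o["force"].round(1))
    # average of 3 pictures, jaw/tab edges from both cameras
    out={}
    for n in("side","top"):
        L=[cam(n) for _ in range(2)]
        out[n]=(np.mean([l[0] for l in L],0).clip(0,255).astype(np.uint8),)+L[0][1:]
    return out
C=np.array([.461,.096]); ey=np.array([.105,.9945]); ex=np.array([.9945,-.105])
def fx(P): d=np.array(P)[:2]-C; return d@ex,d@ey
def wpt(x,y,z): return np.r_[C+ex*x+ey*y,z]
def prof(cm,x,ys,z):
    im,K,R,t=cm; g=im.mean(2).astype(np.float32)
    q=np.array([proj(K,R,t,wpt(x,y,z)) for y in ys],np.float32)
    return cv2.remap(g,q[:,0].reshape(1,-1),q[:,1].reshape(1,-1),cv2.INTER_LINEAR)[0]
E
python3 - <<'E'
from h import *
o=look()
ys=np.arange(-.040,.026,.001)
for n in o:
    for x in(-.028,-.022): print(n,"jawtop",x,prof(o[n],x,ys,.054).astype(int).tolist())
    for x in(-.046,-.043): print(n,"ptr",x,prof(o[n],x,ys,.0265).astype(int).tolist())
    for x in(-.052,-.056): print(n,"tab",x,prof(o[n],x,ys,.022).astype(int).tolist())
E
```

```text
7.625 [0.4736 0.0349 0.0663] [0.2 0.2 1.2]
side jawtop -0.028 [122, 122, 120, 119, 118, 118, 117, 118, 119, 121, 125, 135, 146, 159, 173, 187, 195, 198, 202, 203, 201, 199, 198, 197, 196, 195, 195, 195, 195, 194, 193, 184, 175, 165, 153, 141, 128, 122, 117, 111, 110, 110, 110, 111, 112, 112, 112, 113, 113, 113, 113, 114, 114, 114, 114, 114, 114, 113, 113, 112, 112, 112, 113, 115, 116, 117]
side jawtop -0.022 [97, 98, 99, 100, 100, 101, 104, 107, 111, 117, 123, 134, 149, 164, 178, 190, 202, 206, 209, 211, 211, 211, 211, 211, 210, 209, 209, 209, 210, 203, 196, 189, 175, 160, 144, 128, 114, 99, 95, 91, 87, 88, 90, 91, 91, 91, 91, 91, 91, 91, 91, 91, 92, 94, 97, 99, 107, 117, 127, 135, 141, 149, 150, 144, 136, 127]
side ptr -0.046 [170, 170, 169, 170, 170, 171, 171, 171, 171, 170, 170, 168, 164, 160, 156, 148, 141, 134, 128, 121, 118, 120, 122, 131, 146, 160, 174, 188, 202, 208, 211, 213, 210, 207, 203, 189, 174, 158, 141, 123, 106, 118, 135, 152, 169, 185, 200, 205, 208, 211, 208, 205, 200, 195, 190, 185, 182, 179, 176, 175, 175, 175, 175, 174, 173, 172]
side ptr -0.043 [145, 145, 144, 
[... 2249 characters left out ...]
 33, 51, 77, 92, 90, 90, 90, 90, 91, 93, 100, 107, 114, 122]
top tab -0.052 [172, 172, 172, 172, 172, 172, 172, 171, 171, 171, 171, 171, 171, 171, 171, 171, 171, 171, 171, 171, 171, 171, 171, 170, 168, 164, 155, 148, 146, 145, 145, 145, 136, 127, 98, 68, 55, 41, 39, 39, 39, 39, 39, 39, 36, 30, 24, 17, 12, 11, 16, 32, 55, 92, 118, 103, 88, 82, 77, 84, 90, 97, 104, 112, 119, 125]
top tab -0.056 [172, 172, 172, 172, 172, 172, 172, 172, 172, 172, 172, 172, 172, 172, 172, 172, 172, 172, 172, 172, 172, 172, 172, 170, 168, 162, 154, 150, 148, 147, 147, 144, 139, 123, 92, 66, 52, 40, 40, 40, 41, 41, 41, 41, 35, 28, 21, 14, 12, 11, 23, 39, 74, 116, 119, 99, 85, 78, 78, 85, 92, 99, 106, 113, 120, 127]
```

The side view works: mark at y' ≈ 4.8 mm, jaw centre at ≈ -16.7 mm. About 21 mm to go, which is roughly 134 mm of rim.

Request:
step_arm --pt "-1.8 0 0 0 1" --pt "-3.6 0 0 0 1" --pt "-3.6 0 1 0 1" --pt "-3.4 0 1.5 0 1" --pt "-2.7 0 1.5 0 1" --pt "-2.0 0 1.5 0 1" --pt "-1.3 0 1.5 0 1" --pt "-0.6 0 1.5 0 1" --pt "0 0 1.5 0 1" --pt "0 0 1.5 0 1" --pt "0 0 0 0 1" --pt "0 0 0 0 1"

```text
clock: 9.32
eef_pos: [0.4743, 0.0349, 0.0671]
ee_rot: [-0.0, 0.999, -0.053, 0.001]
force: [0.7, 0.3, -0.3]
grip_width: -0.0003
grasp_force: 0.0
```

```bash
cat >> h.py <<'E'
def meas(o,z=.054):
    ys=np.arange(-.045,.030,.0005)
    for x in(-.028,-.022,.022,.028):
        p=prof(o["side"],x,ys,z); h=155; s=np.where(p>h)[0]; s=s[ys[s]<.012]
        if len(s): print("jaw x",x,"edges mm",(ys[s[0]]*1e3).round(1),(ys[s[-1]]*1e3).round(1),"c",(500*(ys[s[0]]+ys[s[-1]])).round(1))
    for x in(-.050,-.053,-.056):
        p=prof(o["side"],x,ys,.022); k=(ys>-.003)&(ys<.013); w=np.clip(165-p[k],0,None); print("mark",x,(1e3*(w*ys[k]).sum()/w.sum()).round(1))
    for x in(-.044,-.042,-.040):
        p=prof(o["side"],x,ys,.0265); print("ptr min",x,1e3*ys[np.argmin(np.where(ys<.0,p,999))].round(4))
E
python3 - <<'E'
from h import *
o=look(); meas(o)
E
```

```text
9.325 [0.4743 0.0349 0.0671] [ 0.7  0.3 -0.3]
jaw x -0.028 edges mm -21.0 -1.0 c -11.0
jaw x -0.022 edges mm -21.5 -1.0 c -11.2
jaw x 0.028 edges mm -20.5 11.5 c -4.5
mark -0.05 5.4
mark -0.053 5.1
mark -0.056 5.2
ptr min -0.044 -0.5
ptr min -0.042 -20.0
ptr min -0.04 -2.0
```

Request:
step_arm --pt "-1.8 0 0 0 1" --pt "-3.6 0 0 0 1" --pt "-3.6 0 1 0 1" --pt "-3.4 0 1.5 0 1" --pt "-2.7 0 1.5 0 1" --pt "-2.0 0 1.5 0 1" --pt "-1.3 0 1.5 0 1" --pt "-0.6 0 1.5 0 1" --pt "0 0 1.5 0 1" --pt "0 0 1.5 0 1" --pt "0 0 0 0 1" --pt "0 0 0 0 1"

```text
clock: 11.02
eef_pos: [0.4743, 0.0348, 0.0671]
ee_rot: [-0.0, 0.999, -0.053, 0.001]
force: [0.9, -0.1, -0.5]
grip_width: 0.0002
grasp_force: 0.0
```

Request:
step_arm --pt "-1.8 0 0 0 1" --pt "-3.6 0 0 0 1" --pt "-3.6 0 1 0 1" --pt "-3.4 0 1.5 0 1" --pt "-2.7 0 1.5 0 1" --pt "-2.0 0 1.5 0 1" --pt "-1.3 0 1.5 0 1" --pt "-0.6 0 1.5 0 1" --pt "0 0 1.5 0 1" --pt "0 0 1.5 0 1" --pt "0 0 0 0 1" --pt "0 0 0 0 1"

```text
clock: 12.52
eef_pos: [0.4743, 0.0348, 0.0671]
ee_rot: [-0.0, 0.999, -0.053, 0.001]
force: [-0.6, 0.7, -0.5]
grip_width: -0.0002
grasp_force: 0.0
```

```bash
python3 - <<'E'
from h import *
o=look(); meas(o)
save("pics/m1.png",o["side"][0][180:255,205:305],7)
E
```

```text
12.525 [0.4743 0.0348 0.0671] [-0.6  0.7 -0.5]
jaw x -0.028 edges mm -9.0 11.0 c 1.0
jaw x -0.022 edges mm -9.5 11.5 c 1.0
jaw x 0.028 edges mm -44.0 11.5 c -16.2
mark -0.05 5.4
mark -0.053 5.0
mark -0.056 5.1
ptr min -0.044 -0.5
ptr min -0.042 -0.5
ptr min -0.04 -0.5
```

View pics/m1.png

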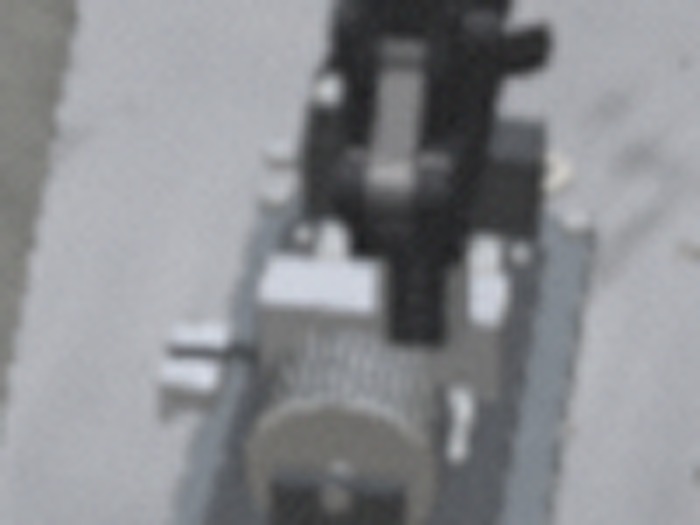

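The picture shows the pointer at (245,351) in the crop, just short of the groove (170–225, ~351) once height is allowed for. That agrees with the jaw centre at 1.0 mm and the mark at 5.1 mm, so about 4 mm remain.

Request:
step_arm --pt "-1.5 0 0 0 1" --pt "-3.0 0 0 0 1" --pt "-3.0 0 1 0 1" --pt "-2.9 0 1.5 0 1" --pt "-2.3 0 1.5 0 1" --pt "-1.7 0 1.5 0 1" --pt "-1.1 0 1.5 0 1" --pt "-0.6 0 1.5 0 1" --pt "-0.6 0 1.5 0 1" --pt "-0.6 0 0 0 1" --pt "-0.6 0 -4 0 1" --pt "-0.6 0 -8 0 1"

```text
clock: 14.22
eef_pos: [0.4676, 0.0355, 0.1474]
ee_rot: [-0.0, 0.999, -0.053, -0.0]
force: [-0.6, 0.5, 0.2]
grip_width: 0.0003
grasp_force: 0.0
```

Request:
step_arm --pt "0 -3 0 0 1" --pt "0 -8 0 0 1" --pt "0 -13.5 0 0 1" --pt "0 -13.5 0 0 1"

```text
clock: 14.72
eef_pos: [0.4823, 0.1728, 0.1464]
ee_rot: [-0.0, 0.999, -0.051, 0.0]
force: [0.5, -0.2, -0.2]
grip_width: 0.0001
grasp_force: 0.0
```

```bash
python3 - <<'E'
from h import *
o=look()
ys=np.arange(-.03,.040,.0005)
for x in(-.028,-.022,0,.022,.028):
    p=prof(o["side"],x,ys,.054); s=np.where(p>155)[0]; print("jaw",x,ys[s[[0,-1]]],ys[s[[0,-1]]].mean().round(4))
im,K,R,t=o["side"]
for x in np.arange(-.058,-.034,.002):
    for z in(.022,.0265):
        p=prof(o["side"],x,ys,z); k=(ys>-.004)&(ys<.014); q=p[k];w=np.clip(q.min()+40-q,0,None); print(x.round(3),z,(1e3*(w*ys[k]).sum()/w.sum()).round(1),q.min().round(),end=" | ")
    print()
a=im[180:255,205:305]; b=o["top"][0][185:260,250:350]
save("pics/m2.png",np.vstack([a,b]),4)
E
```

```text
14.725 [0.4823 0.1728 0.1464] [ 0.5 -0.2 -0.2]
jaw -0.028 [-0.0045  0.015 ] 0.0053
jaw -0.022 [-0.005  0.017] 0.006
jaw 0 [-0.0055  0.017 ] 0.0058
jaw 0.022 [-0.0055  0.016 ] 0.0053
jaw 0.028 [-0.005   0.0255] 0.0103
-0.058 0.022 5.7 153.0 | -0.058 0.0265 3.7 165.0 | 
-0.056 0.022 5.1 127.0 | -0.056 0.0265 0.3 142.0 | 
-0.054 0.022 4.9 112.0 | -0.054 0.0265 -0.3 117.0 | 
-0.052 0.022 5.1 112.0 | -0.052 0.0265 -0.2 113.0 | 
-0.05 0.022 5.2 107.0 | -0.05 0.0265 -0.1 109.0 | 
-0.048 0.022 5.4 110.0 | -0.048 0.0265 0.1 110.0 | 
-0.046 0.022 5.3 107.0 | -0.046 0.0265 0.1 107.0 | 
-0.044 0.022 4.8 117.0 | -0.044 0.0265 -0.1 111.0 | 
-0.042 0.022 4.8 116.0 | -0.042 0.0265 -0.7 121.0 | 
-0.04 0.022 5.9 102.0 | -0.04 0.0265 3.1 112.0 | 
-0.038 0.022 9.2 86.0 | -0.038 0.0265 4.9 94.0 | 
-0.036 0.022 9.1 78.0 | -0.036 0.0265 5.4 83.0 |
```

View pics/m2.png

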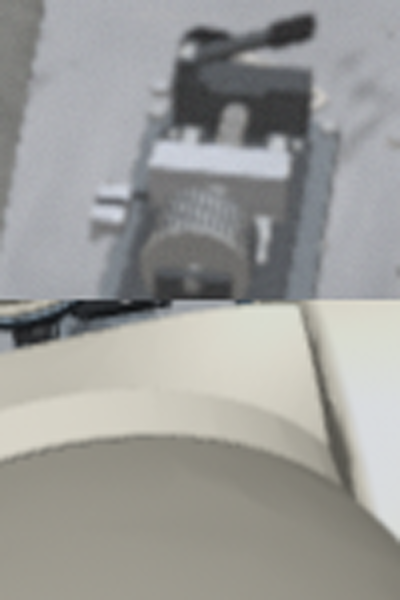

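The side view shows the pointer running straight into the groove: the pointer measures 4.9–5.4 mm, the mark 5.1 mm and the jaw centre ≈ 5.4 mm. The arm covers the top view. Now the lever.

Request:
step_arm --pt "1.4 -0.3 0 0 1" --pt "1.4 -0.3 4 0 1" --pt "1.4 -0.3 7 0 1" --pt "1.4 -0.3 7.6 0 1" --pt "1.4 -0.3 8.2 0 1" --pt "1.4 -0.3 8.8 0 1" --pt "1.4 -0.3 9.4 0 1" --pt "1.4 -0.3 9.4 0 1"

```text
clock: 15.92
eef_pos: [0.4963, 0.1712, 0.0525]
ee_rot: [0.0, 0.999, -0.053, -0.0]
force: [0.5, -0.2, 0.0]
grip_width: -0.0002
grasp_force: 0.0
```

Request:
step_arm --pt "0 0 0.5 0 1" --pt "0 0 1.0 0 1" --pt "0 0 1.4 0 1" --pt "0 0 1.4 0 1" --pt "0 0 1.4 0 1"

```text
clock: 16.55
eef_pos: [0.4961, 0.1712, 0.0385]
ee_rot: [0.0, 0.999, -0.053, -0.0]
force: [-0.1, 0.5, 0.1]
grip_width: -0.0002
grasp_force: 0.0
```

```bash
python3 - <<'E'
from h import *
o=look(); save("pics/l1.png",o["side"][0][165:255,205:305],6)
E
```

```text
16.55 [0.4961 0.1712 0.0385] [-0.1  0.5  0.1]
```

Request:
step_arm --pt "0 0 0.1 0 1" --pt "0 0 0.2 0 1" --pt "0 0 0.2 0 1"

```text
clock: 17.12
eef_pos: [0.4964, 0.1712, 0.0365]
ee_rot: [0.0, 0.999, -0.053, -0.0]
force: [-0.4, -0.1, -0.5]
grip_width: 0.0002
grasp_force: 0.1
```

Request:
step_arm --pt "0 0 0.1 0 1" --pt "0 0 0.1 0 1"

```text
clock: 17.38
eef_pos: [0.4964, 0.1712, 0.0361]
ee_rot: [-0.0, 0.999, -0.053, 0.0]
force: [-2.6, -1.2, 13.4]
grip_width: 0.0003
grasp_force: 6.8
```

```bash
python3 - <<'E'
from h import *
o=look(); save("pics/l2.png",o["side"][0][165:255,205:305],6)
E
```

```text
17.375 [0.4964 0.1712 0.0361] [-2.6 -1.2 13.4]
```

View pics/l2.png

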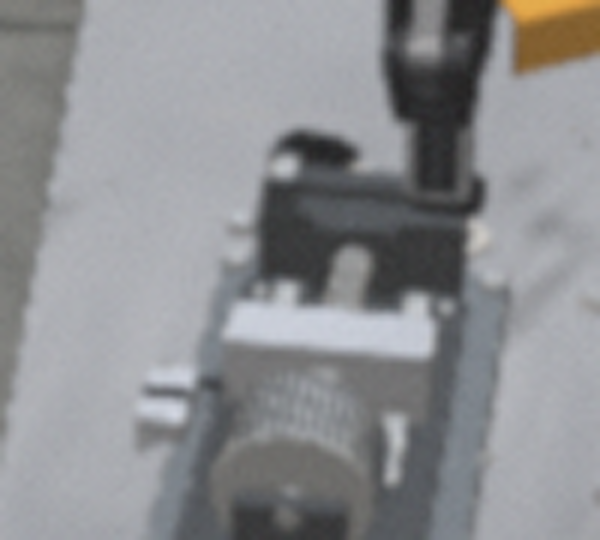

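The picture shows the lever lying flat under the fingertip at (435,190), and the 13 N reaction is the hard stop. I'll lift off and back away to check from the top camera.

Request:
step_arm --pt "0 0 0 0 1" --pt "0 0 -1 0 1" --pt "0 0 -5 0 1" --pt "0 0 -10 0 1" --pt "-2 5 -14 0 1" --pt "-2 10 -14 0 1" --pt "-2 15 -14 0 1" --pt "-2 20 -14 0 1" --pt "-2 25 -14 0 1" --pt "-2 30 -14 0 1" --pt "-2 35 -14 0 1" --pt "-2 40 -14 0 1"

```text
clock: 19.08
eef_pos: [0.4338, -0.226, 0.176]
ee_rot: [0.0, 0.999, -0.053, 0.0]
force: [0.9, 0.3, -0.2]
grip_width: -0.0
grasp_force: 0.0
```

Request:
step_arm --pt "0 5 0 0 1" --pt "0 10 0 0 1" --pt "0 15 0 0 1" --pt "0 15 0 0 1" --pt "0 15 0 0 1" --pt "0 15 0 0 1"

```text
clock: 19.82
eef_pos: [0.4186, -0.3725, 0.1758]
ee_rot: [-0.0, 0.999, -0.052, -0.0]
force: [0.7, 0.0, -0.3]
grip_width: 0.0001
grasp_force: 0.0
```

```bash
python3 - <<'E'
from h import *
o=look()
ys=np.arange(-.03,.040,.0005)
for n in o:
  for x in(-.028,-.022,0,.022,.028):
    p=prof(o[n],x,ys,.054); s=np.where(p>155)[0]; print(n,"jaw",x,ys[s[[0,-1]]] if len(s) else None)
  for x in(-.058,-.055,-.052,-.049,-.046,-.043,-.040,-.038,-.036):
    for z in(.022,.0265):
        p=prof(o[n],x,ys,z); k=(ys>-.003)&(ys<.013); q=p[k];w=np.clip(q.min()+40-q,0,None); print(n,x,z,(1e3*(w*ys[k]).sum()/w.sum()).round(1),q.min().round(),end=" | ")
    print()
E
```

```text
19.825 [ 0.4186 -0.3725  0.1758] [ 0.7  0.  -0.3]
side jaw -0.028 None
side jaw -0.022 [-0.0045  0.012 ]
side jaw 0 [-0.005  0.017]
side jaw 0.022 [-0.005   0.0155]
side jaw 0.028 [-0.005   0.0255]
side -0.058 0.022 4.7 103.0 | side -0.058 0.0265 4.8 104.0 | 
side -0.055 0.022 4.8 102.0 | side -0.055 0.0265 4.8 102.0 | 
side -0.052 0.022 4.8 99.0 | side -0.052 0.0265 4.9 99.0 | 
side -0.049 0.022 4.8 98.0 | side -0.049 0.0265 4.8 98.0 | 
side -0.046 0.022 5.0 93.0 | side -0.046 0.0265 4.8 95.0 | 
side -0.043 0.022 5.8 74.0 | side -0.043 0.0265 5.5 75.0 | 
side -0.04 0.022 6.8 60.0 | side -0.04 0.0265 5.2 63.0 | 
side -0.038 0.022 7.5 59.0 | side -0.038 0.0265 5.1 59.0 | 
side -0.036 0.022 7.4 60.0 | side -0.036 0.0265 5.1 59.0 | 
top jaw -0.028 [-0.03    0.0395]
top jaw -0.022 [-0.03    0.0395]
top jaw 0 [-0.03    0.0395]
top jaw 0.022 [-0.02   0.034]
top jaw 0.028 [-0.0035  0.015 ]
top -0.058 0.022 4.2 121.0 | top -0.058 0.0265 4.3 114.0 | 
top -0.055 0.022 4.5 92.0 | top -0.055 0.0265 4.5 92.0 | 
top -0.052 0.022 4.4 104.0 | top -0.052 0.0265 4.3 105.0 | 
top -0.049 0.022 4.2 103.0 | top -0.049 0.0265 4.3 101.0 | 
top -0.046 0.022 4.3 108.0 | top -0.046 0.0265 4.3 112.0 | 
top -0.043 0.022 4.0 127.0 | top -0.043 0.0265 4.7 128.0 | 
top -0.04 0.022 4.8 115.0 | top -0.04 0.0265 4.8 116.0 | 
top -0.038 0.022 4.9 111.0 | top -0.038 0.0265 4.9 109.0 | 
top -0.036 0.022 5.2 98.0 | top -0.036 0.0265 5.3 95.0 |
```

The top view agrees: mark at 4.3 mm, pointer at 4.8–5.2 mm, within 1 mm. I'm handing in.

```bash
python3 -c "
from plant import manip
print(manip.sign_off())"
```

```text
the job is handed in; nothing more can be done
None
```

The job is handed in, with no verdict shown on sign-off: the wheel was rolled until the pointer measured about 0.5–1 mm from the middle of the mark, within the 2.5 mm allowed, the lever was pressed flat to its stop, and the arm is clear of the stop.

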